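# Dial open the spoon lockbox

### The job

Open the grey combination lockbox on the counter. Its dial has marks like a clock face (long mark = 12) and is wound by its small crank knob: turn clockwise past 4 twice and stop on 4 the third time, turn back counter-clockwise past 2 once and stop on 2 the second time, then turn slowly clockwise to around 8 (anywhere from 7 to 9) until you feel the bolt drop in and the dial stop dead; stop there gently, never forcing it. Then slide the lid fully open towards the robot, let go, and leave everything else on the counter where it is.

Things in the scene. Friction and masses are not known exactly. Their poses are not given: they have to be found in the camera images.
- lockbox: grey steel box screwed to the counter, 140 (x) by 250 (y) by 75 mm high; origin at the counter under the middle of the box; its +x points to its back (away from the robot), +y to its left, z up. The dial lies flat on top at the right (-y), the sliding lid on top at the left (+y), a small bolt stud between them.
- dial_axis (a point): centre of the dial, on the upper face of its steel disc (diameter 92 mm, 8 mm thick), 83 mm above the counter; axis vertical. Nothing but the crank knob stands on the disc. White marks on the box round it as on a clock face: long mark = 12, towards box +x; 3 lies towards box -y, 6 towards -x, 9 towards +y.
- dial (a joint): dial angle in rad, growing clockwise seen from above, over many turns; 0 (and every 2 pi) = crank knob at the 12 mark, pi/6 per hour: 2 o'clock = 1.047, 4 = 2.094, 8 = 4.189 (plus whole turns). Resistance up to 0.2 N m. Inside, wheels pick one another up only after whole turns, so the passes are needed; stops on 4 and 2 are good within 5 degrees (an overshoot is not undone by turning back).
- mark8 (a point): the 8 o'clock mark on the box top, 52 mm from the dial axis. The notch for the bolt differs from lock to lock: the dial is stopped anywhere between the 7 and the 9 mark. On the last clockwise turn the spring bolt drops into it and blocks the dial both ways. If 9 is passed by over 5 degrees without a stop, the dialing was wrong: start over with the two passes of 4.
- crank_mid (a point): centre of the upright crank knob on the dial, a black cylinder of diameter 16 mm and height 28 mm standing on the disc (it spans 83 to 111 mm above the counter), 36 mm from the dial axis; it spins freely on its own pin, so it can be led round in a circle with the gripper kept at one orientation. Half a turn per second is a good pace; jerky or much faster winding makes the bolt hammer.
- bolt: spring bolt; origin at the foot of its steel stud (13 by 9 mm, 3 mm high), on the box top between dial and lid. Locked: origin at box y = +6 mm; dropped in: it has moved 8 mm towards the dial, to box y = -2 mm, and the lid is free. It moves by itself. It must never bear more than 12 N (dial pushed on against the dropped bolt, or lid pulled while locked).
- lid (a joint): sliding lid, an aluminium plate 138 by 98 by 6 mm; 0 = closed, grows to 0.060 m (end stop) as it slides towards box -x; friction about 1.5 N, it stays where it is left. Locked by the bolt until this has dropped in.
- lid_knob (a point): middle of the black round knob at the centre of the lid, diameter 22 mm and 20 mm high (it spans 87 to 107 mm above the counter; lid top at 81 mm); moves with the lid.
- tray: bystander: round silver tray, diameter 302 mm, 14 mm high; origin at the centre of its underside.
- glass1: bystander: drinking glass on the tray, diameter 68 mm, 100 mm high; origin at the centre of its underside.
- glass2: bystander: second such glass on the tray.
- glass3: bystander: third such glass on the tray.
- spoon1: bystander: teaspoon 140 mm long, lying on the tray.
- spoon2: bystander: teaspoon 140 mm long, lying in front of the box.
- canister: bystander: white sugar canister with steel screw lid, diameter 96 mm, 121 mm high, left of the box; origin at the centre of its underside.
- mug: bystander: white mug, diameter 80 mm, 90 mm high, left of the box; origin at the centre of its underside.

How it is judged:
By the outcome, as a careful person would: the job done as asked, in the order asked, and still so for the second after the job is handed in, with the robot touching nothing.
It also fails if it takes over 72 s, if anything falls off the work surface, if the arm or the gripper's body presses on something with over 40 N, if the wrist force passes 120 N, or if a joint passes its speed limit or range.

### The arm

A 7-joint arm with a two-finger parallel gripper is mounted at the origin on the work surface. World frame = base frame: x ahead of the robot, y to its left, z up, the work surface at z = 0. Lengths are in mm, angles in rad, forces in N, time in s.
With the tool pointing down it reaches from about 400 to 875 mm from the base axis. Payload 4.4 kg.
Tool frame: the origin (TCP) lies at the very end of the fingers, on their centre line; the grasp point (between the pads) lies 19 mm behind it; z points along the fingers, y is the direction in which the jaws open and shut (so a half turn about z gives the same grasp; the last joint's range is limited). The gripper opens to 85 mm and grips with 20 to 120 N. Pads are 22 mm wide; open, the fingers measure 114 mm over their backs; the gripper's body (76 mm by 85 mm) begins 54 mm behind the grasp point. The pads swing forward as they close: fully open they stand 13 mm farther back than shut.
Start: joints at [1.274, 0.628, 0.038, 1.517, -0.027, 0.996, -0.02], TCP at [148.719, -632.772, 231.313] pointing down, gripper open.
Joint ranges: [-3.06, 3.06], [-0.37, 2.12], [-1.25, 1.32], [0.18, 2.47], [-1.1, 4.24], [0.23, 1.98], [-2.94, 2.94]. Speed limits (rad/s): [2.57, 2.57, 3.14, 3.14, 3.14, 3.14, 3.14].

### API

Orientations are given as [roll, pitch, yaw] about the fixed x, y, z axes, in that order (R = Rz(yaw) Ry(pitch) Rx(roll)).
In Python, from cell import ctrl, eyes gives the robot as it stands.
- The arm moves only by the tool move_arm, never from a script. Its argument "increments" is a list of rows, each a list of 6 numbers: the shift along the tool's x, y, z in cm, then the turn, a rotation vector about the tool's x, y, z in degrees. In form: [[x, y, z, wx, wy, wz], ...]. A call has 1 to 20 rows; each row is the pose to reach, as a shift and turn from the pose commanded when the call began, along the tool's axes at that moment; what a row does not reach only later rows make up. A row lasts 1/10 s, in which the tool goes at most 50 mm and 8.59 degrees, less where a joint would pass 70% of its speed; a pose out of reach is approached as far as the arm can. A call with a gripper value outside its range is refused whole. "grip" is the opening, from -1 (shut) to 1 (fully open), set as the call begins (left out, the last holds). The fingers move at their own pace and stop on an object; the grip force is fixed at half the most. Time passes only in rows, so rows that repeat a pose let the fingers close. It gives the time, the measured TCP pose, the force and the opening at its end, in the units of the state.
- ctrl.read_state(): the state, without advancing time (a new reading comes with each control period).
- eyes.get_image(name): name is "scene" or "side" or "wrist"; returns the picture (480x640x3 uint8, red, green, blue); there is no depth.
- eyes.calibration(name): a dict with "fx", "fy", "cx", "cy" (pixels), "dist" ([k1, k2, p1, p2, k3] as OpenCV has them; the pictures are not rectified), "pose" (4x4, takes a point from camera to world coordinates); the wrist camera has in their place "tool_from_camera" (4x4, takes a point from camera to tool coordinates, whose origin is the TCP and whose axes are the flange's). Camera axes: x right, y up, looking along -z (the intrinsics and any distortion apply to the point x, -y, -z); pixel columns grow to the right and rows downward; lengths in mm; the calibration is good to about 2 mm. A picture is of the moment at which its call begins: read the wrist's pose just before it. calibration takes no time and is no camera call.
- ctrl.finish_job(): hands the job in, once; it reports no verdict.
The state is a dict: "clock": time; "qpos": joint angles; "qd": joint speeds; "tau": joint torques, N m; "eef_pos": TCP position; "tool_rot": TCP orientation; "force": force on the tool from outside, world axes, zero at the start; "torque": the same for the moment, N m; "width": finger opening in mm.
Only numpy, scipy, OpenCV 4.12 (cv2) and the standard library are available. Lean on these libraries where they do the work, as an engineer would, in place of code of your own. Each camera call takes 0.05 s, during which the arm holds its last target. There are 200 camera calls.

## Working session

There is one attempt and no reset: what is moved stays moved. The work goes in short steps, Python scripts to look and compute and a tool call to move; the robot and the scene stay as the last step left them, time stands still between calls to the robot, and variables do not carry over. Pictures are saved under pics/ and viewed, about 8 in all and at most 12, crops included, and the job is handed in when it is done.

Besides the shell and the picture viewer there is one more tool, called after "Emit:" as name(argument=value, ...) on one line, values as JSON. move_arm: Moves the arm, as the interface text tells. Its arguments: {"type":"object","properties":{"increments":{"type":"array","items":{"type":"array","items":{"type":"number"}}},"grip":{"type":"number"}},"required":["increments"]}

```bash
mkdir -p pics; ls; python3 - <<'E'
from cell import ctrl, eyes
import cv2
s=ctrl.read_state();print(s)
for n in("scene","side","wrist"):
    im=eyes.get_image(n);cv2.imwrite(f"pics/{n}0.png",im[:,:,::-1])
    print(n,eyes.calibration(n))
E
```

```text
pics
{'clock': 0.0, 'qpos': array([ 1.27419934,  0.6293623 ,  0.03837602,  1.51835238, -0.02699985,
        0.99624347, -0.01996743]), 'qd': array([-7.50250354e-04,  8.86623873e-05, -2.89390524e-04, -1.22232229e-03,
       -5.21101053e-04, -5.20668086e-04, -2.78716805e-04]), 'tau': array([ 1.48851454e-04, -5.63398540e+01,  1.22657184e+00, -1.93444866e+01,
        1.12106130e-02,  1.04813237e-02,  9.64206890e-06]), 'eef_pos': array([ 148.61889713, -632.16509103,  230.38236332]), 'tool_rot': array([-3.13974280e+00, -1.40857035e-05,  2.30883320e-01]), 'force': array([-0.8302842 , -0.99054116, -0.13459137]), 'torque': array([-0.02440582, -0.0302199 , -0.07564361]), 'width': 85.18334312535926}
scene {'fx': 504.33821168853126, 'fy': 504.33821168853126, 'cx': 317.54361916424295, 'cy': 249.74866598808535, 'dist': array([-0.02498327,  0.        ,  0.        ,  0.        ,  0.        ]), 'pose': array([[ 6.23955052e-01, -4.42120515e-01,  6.44367553e-01,
         1.19821584e+03],
       [ 7.81168276e-01,  3.75415689e-01, -4.98837834e-01,
        -5.74131934e+02],
       [-2.13592485e-02,  8.146
[... 527 characters left out ...]
  8.05004790e-01,  5.93217932e-01,
         9.54943307e+02],
       [ 0.00000000e+00,  0.00000000e+00,  0.00000000e+00,
         1.00000000e+00]])}
wrist {'fx': 372.0785163822874, 'fy': 372.0785163822874, 'cx': 318.20666768552996, 'cy': 238.77959865614156, 'dist': array([-0.03808513,  0.        ,  0.        ,  0.        ,  0.        ]), 'tool_from_camera': array([[ 2.75287151e-04,  9.57209884e-01,  2.89394475e-01,
         7.35675817e+01],
       [ 9.99999958e-01, -2.36981423e-04, -1.67405338e-04,
        -1.62294846e+00],
       [-9.16609296e-05,  2.89394509e-01, -9.57209909e-01,
        -1.41651247e+02],
       [ 0.00000000e+00,  0.00000000e+00,  0.00000000e+00,
         1.00000000e+00]])}
```

View pics/scene0.png

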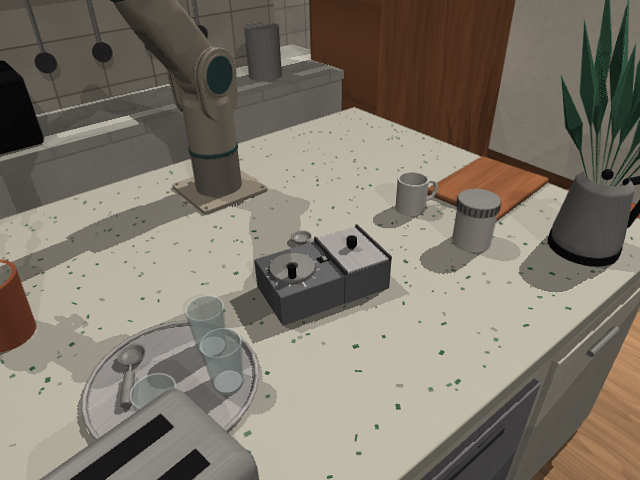

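View pics/side0.png

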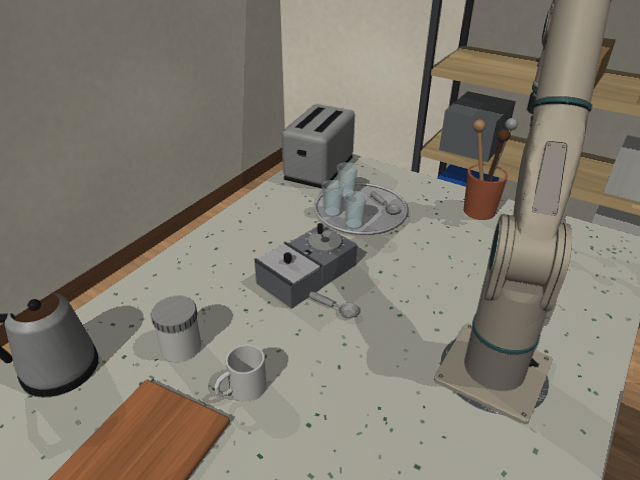

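```bash
cat > h.py <<'E'
import numpy as np, cv2
from cell import ctrl, eyes
from scipy.spatial.transform import Rotation as R
def cam(name, st=None):
    c=eyes.calibration(name); K=np.array([[c["fx"],0,c["cx"]],[0,c["fy"],c["cy"]],[0,0,1]])
    if "pose" in c: P=c["pose"]
    else:
        T=np.eye(4); T[:3,:3]=R.from_euler("xyz",st["tool_rot"]).as_matrix(); T[:3,3]=st["eef_pos"]; P=T@c["tool_from_camera"]
    return K,c["dist"],P
def rays(C,px):
    K,d,P=C; u=cv2.undistortPoints(np.array(px,float).reshape(-1,1,2),K,d)[:,0]
    return P[:3,3],np.c_[u[:,0],-u[:,1],-np.ones(len(u))]@P[:3,:3].T
def plane(C,px,z):
    o,d=rays(C,px); return o+d*((z-o[2])/d[:,2])[:,None]
def tri(C1,p1,C2,p2):
    o1,d1=rays(C1,[p1]);o2,d2=rays(C2,[p2]);d1=d1[0];d2=d2[0]
    a=np.linalg.lstsq(np.c_[d1,-d2],o2-o1,rcond=None)[0]
    A=o1+a[0]*d1;B=o2+a[1]*d2; return (A+B)/2,np.linalg.norm(A-B)
def proj(C,X):
    K,d,P=C; x=(np.atleast_2d(X)-P[:3,3])@P[:3,:3]
    return cv2.projectPoints(x*[1,-1,-1],np.zeros(3),np.zeros(3),K,d)[0][:,0]
E
python3 - <<'E'
from h import *
a=cv2.imread("pics/scene0.png")[215:335,245:405]; b=cv2.imread("pics/side0.png")[215:325,245:405]
f=lambda i:cv2.resize(i,None,fx=5,fy=5,interpolation=cv2.INTER_CUBIC)
cv2.imwrite("pics/cropA.png",f(a))
cv2.imwrite("pics/cropB.png",f(b))
S=cam("scene");T=cam("side")
print(tri(S,(291,270),T,(320,229)),tri(S,(351,242),T,(287,258)))
E
```

```text
(array([ 550.71572147, -136.66884304,   96.59303766]), np.float64(5.019017934345268)) (array([552.37774871,  18.32168358,  94.99057632]), np.float64(4.638016125695739))
```

View pics/cropA.png

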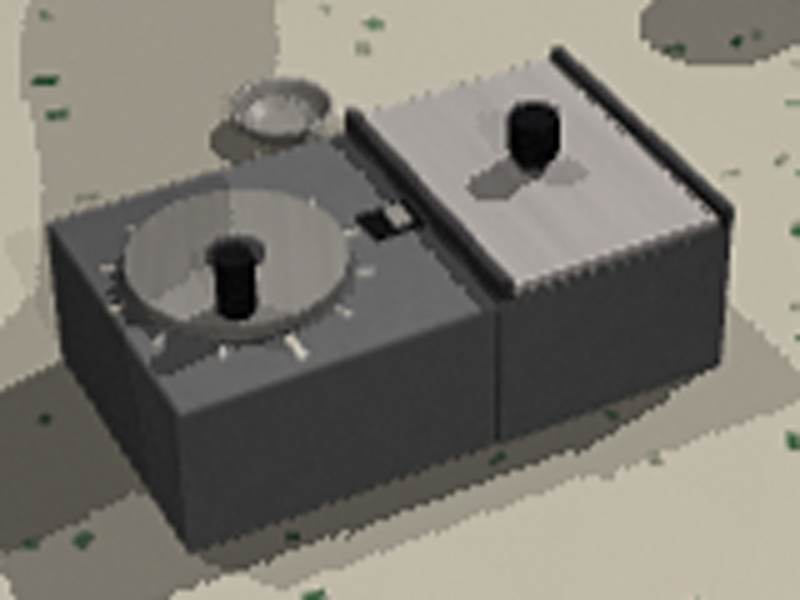

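View pics/cropB.png

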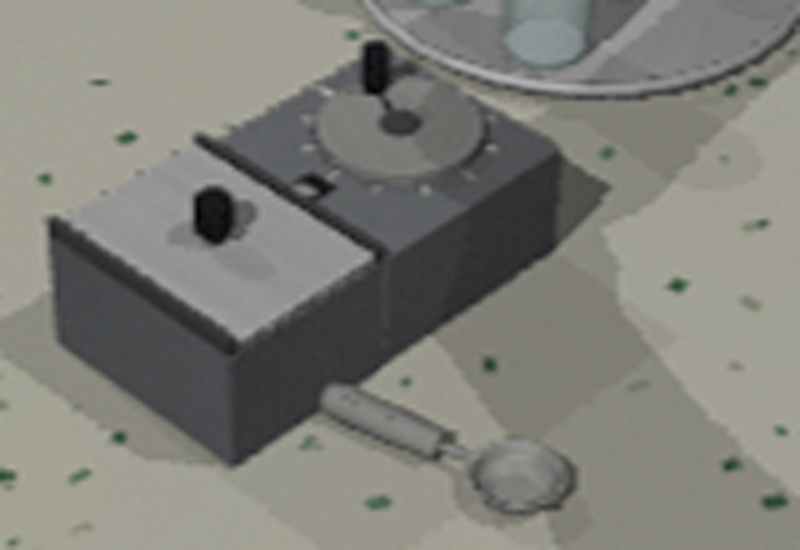

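```bash
python3 - <<'E'
from h import *
S=cam("scene");T=cam("side")
A=lambda p:(245+p[0]/5-.4,215+p[1]/5-.4)
np.set_printoptions(precision=1,suppress=True)
for n,C,p,z in [("FR",S,(50,228),75),("BR",S,(180,412),75),("FR0",S,(66,357),0),("BR0",S,(190,550),0),("BL0",S,(720,362),0),
 ("FR",T,(557,152),75),("FL0",T,(235,465),0),("BL0",T,(60,340),0),
 ("disc",S,(237,258),83),("disc",T,(401,126),83),("long",S,(297,347),75),("crankbot",S,(237,312),83),("cranktop",S,(235,246),111),
 ("cranktop",T,(376,46),111),("crankbot",T,(374,90),83),("lidtop",S,(534,110),107),("lidtop",T,(213,192),107),("stud",S,(400,215),78),("stud",T,(308,190),78)]:
    print(n,plane(C,[A(p)],z)[0][:2])
E
```

```text
FR [ 448.9 -160.6]
BR [ 579.7 -186.6]
FR0 [ 443.3 -157.1]
BR0 [ 576.3 -185.3]
BL0 [628.7  57.9]
FR [ 445.2 -150.2]
FL0 [497.3  83.8]
BL0 [632.6  55.6]
disc [ 524.7 -119.1]
disc [ 523.5 -114.4]
long [ 577.4 -129.2]
crankbot [ 553.  -139.8]
cranktop [ 548.7 -135.8]
cranktop [ 554.9 -137.6]
crankbot [ 554.3 -134.9]
lidtop [548.9  19.2]
lidtop [556.3  15.2]
stud [539.3 -46. ]
stud [537.7 -44.2]
```

Emit:
move_arm(increments=[[1,-0.9,0,0.0,0,0.5],[3,-2.6,0,0,0,1.5],[6,-5.2,0.2,0,0,3],[9,-7.8,0.4,0,0,4.5],[12,-10.4,0.6,0,0,6],[15,-13,0.8,0,0,7.5],[18,-15.6,1,0,0,9],[21,-18.2,1.2,0,0,11],[24,-20.8,1.4,0,0,13],[27,-23.4,1.6,0,0,15],[30,-26,1.8,0,0,17],[33,-28.6,2,0,0,19],[36,-31.2,2.2,0,0,21],[39,-33.8,2.4,0,0,22.5],[42,-36.4,2.6,0,0,24],[45,-39,2.8,0,0,25],[47,-40.5,3.1,0,0,25],[48.3,-41.6,3.1,0,0,25],[48.3,-41.6,3.1,0,0,25],[48.3,-41.6,3.1,0,0,25]])

```text
clock: 2.15
eef_pos: [522.8, -118.2, 200.4]
tool_rot: [3.141, 0.001, -0.206]
force: [-0.3, -1.2, 0.2]
width: 85.3
```

```bash
python3 - <<'E'
from h import *
s=ctrl.read_state();im=eyes.get_image("wrist");cv2.imwrite("pics/w1.png",im[:,:,::-1])
np.save("pics/w1.npy",np.r_[s["eef_pos"],s["tool_rot"]]);print(s["clock"],s["eef_pos"],s["tool_rot"],s["force"])
E
```

```text
2.15 [ 522.78343422 -118.17428238  200.36077255] [ 3.14067219e+00  7.52902063e-04 -2.06285753e-01] [-0.27648805 -1.2441938   0.22387748]
```

View pics/w1.png

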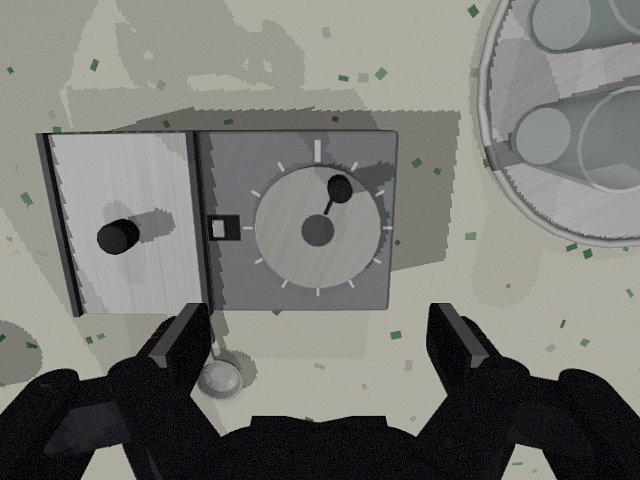

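```bash
python3 - <<'E'
from h import *
np.set_printoptions(precision=2,suppress=True)
v=np.load("pics/w1.npy");C=cam("wrist",{"eef_pos":v[:3],"tool_rot":v[3:]})
im=cv2.imread("pics/w1.png");g=im.min(2)
m=((g>165)).astype(np.uint8); yy,xx=np.mgrid[:480,:640]; r=np.hypot(xx-317.5,yy-227); m[(r<64)|(r>92)|(xx>393)|(xx<242)]=0
n,l,st,ce=cv2.connectedComponentsWithStats(m)
pts=[]
for i in range(1,n):
    if st[i,4]>4: W=plane(C,[ce[i]],75)[0]; pts.append((W,st[i,4])); print(st[i,4],ce[i],W)
W=np.array([p[0][:2] for p in pts]);a=np.array([p[1] for p in pts])
s=W[a<a.max()]; 
c=np.linalg.lstsq(np.c_[2*s,np.ones(len(s))],(s**2).sum(1),rcond=None)[0]
print("circle c",c[:2],"r",np.sqrt(c[2]+c[:2]@c[:2]))
lg=W[a.argmax()]-c[:2];print("12 dir deg",np.degrees(np.arctan2(lg[1],lg[0])))
ang=np.degrees(np.arctan2(*(W-c[:2]).T[::-1]));print(np.sort(ang), "mod30",np.mod(ang+15,30)-15)
def blob(mask,p,z):
    n,l,st,ce=cv2.connectedComponentsWithStats(mask.astype(np.uint8)); i=l[p[1],p[0]]; ct=cv2.findContours((l==i).astype(np.uint8),0,1)[0][0]
    print(st[i],ce[i],cv2.minEnclosingCircle(ct)); return plane(C,[ce[i]],z)[0],l==i
k,mk=blob((im.max(2)<45)&(r<64),(341,188),111);print("crank",k)
L,ml=blob((im.max(2)<45)&(xx<180)&(xx>80)&(yy>200)&(yy<270),(115,238),107);print("lid",L)
E
```

```text
66 [316.98 149.97] [ 579.1 -127.8   75. ]
18 [280.61 166.5 ] [ 573.18 -100.2    75.  ]
15 [354.07 165.93] [ 562.91 -151.26   75.  ]
14 [255.14 192.93] [558.58 -77.75  75.  ]
9 [380.67 192.  ] [ 540.65 -166.8    75.  ]
17 [247.76 227.53] [534.58 -65.84  75.  ]
8 [389.5 227.5] [ 513.01 -169.05   75.  ]
16 [258.69 260.25] [507.82 -67.33  75.  ]
11 [377.27 260.82] [ 488.81 -155.93   75.  ]
9 [283.56 284.22] [484.6  -81.34  75.  ]
9 [351.33 284.11] [ 473.87 -133.05   75.  ]
9 [317.44 292.78] [ 472.06 -105.69   75.  ]
circle c [ 523.51 -117.07] r 52.48153125518307
12 dir deg -10.920046738377776
[-162.15 -131.76 -101.42  -70.98  -40.95  -10.92   18.77   48.27   77.81
  107.5   137.44  167.53] mod30 [-10.92 -11.23 -10.95 -11.73 -10.98 -12.19 -11.42 -12.5  -11.76 -12.56
 -12.15 -12.47]
[324 175  28  40 591] [338.18 190.03] ((333.5, 194.5), 21.272146224975586)
crank [ 554.55 -136.26  111.  ]
[  97  219   42   36 1031] [118.67 236.19] ((117.5, 235.0), 21.10104751586914)
lid [553.74  12.34 107.  ]
```

Emit:
move_arm(increments=[[0.8,0.3,0.3,0,0,0],[2,0.7,1,0,0,0],[3,1,2.2,0,0,0],[3.44,1.11,3.7,0,0,0],[3.44,1.11,5.2,0,0,0],[3.44,1.11,6.6,0,0,0],[3.44,1.11,7.8,0,0,0],[3.44,1.11,8.8,0,0,0],[3.44,1.11,9.7,0,0,0],[3.44,1.11,10.4,0,0,0],[3.44,1.11,10.9,0,0,0],[3.44,1.11,11.2,0,0,0],[3.44,1.11,11.3,0,0,0],[3.44,1.11,11.3,0,0,0]], grip=-0.2)

```text
clock: 3.6
eef_pos: [555.3, -135.2, 87.5]
tool_rot: [3.142, -0.0, -0.205]
force: [0.2, -0.0, -0.9]
width: 34.1
```

```bash
python3 - <<'E'
from h import *
s=ctrl.read_state();im=eyes.get_image("wrist");cv2.imwrite("pics/w2.png",im[:,:,::-1])
print(s["clock"],s["eef_pos"],s["tool_rot"],s["force"],s["width"])
E
```

```text
3.6 [ 555.3320637  -135.23505984   87.48308302] [ 3.14157006e+00 -4.01071888e-04 -2.05493891e-01] [ 0.20909053 -0.02562063 -0.87035808] 34.14082085033324
```

View pics/w2.png

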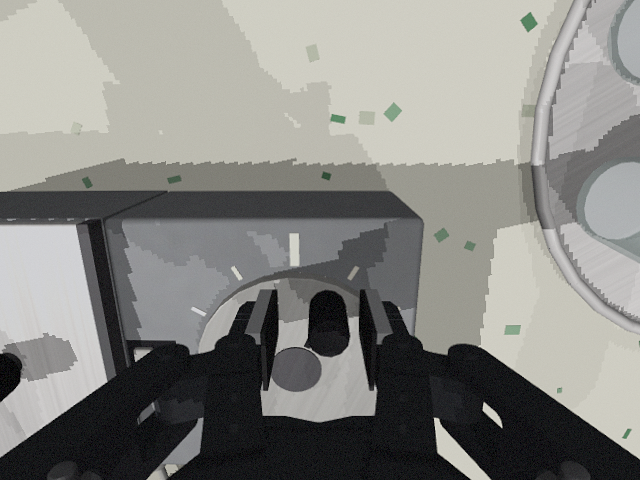

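Emit:
move_arm(increments=[[0,0.15,0,0,0,0],[0,0.25,0,0,0,0],[0,0.25,0,0,0,0],[0,0.25,0,0,0,0],[0,0.25,0,0,0,0],[0,0.25,0,0,0,0],[0,0.25,0,0,0,0]], grip=-1)

```text
clock: 4.35
eef_pos: [555.0, -137.8, 87.9]
tool_rot: [3.142, -0.001, -0.206]
force: [-1.5, 0.3, 6.7]
width: 14.0
```

```bash
python3 - <<'E'
from h import *
s=ctrl.read_state();im=eyes.get_image("wrist");cv2.imwrite("pics/w3.png",im[200:480,150:490,::-1])
print(s["clock"],s["eef_pos"],s["tool_rot"],s["force"],s["width"])
E
```

```text
4.35 [ 554.98284036 -137.78605563   87.87196807] [ 3.14154580e+00 -8.93493478e-04 -2.05604195e-01] [-1.45426641  0.29734239  6.70748027] 13.992407681907435
```

View pics/w3.png

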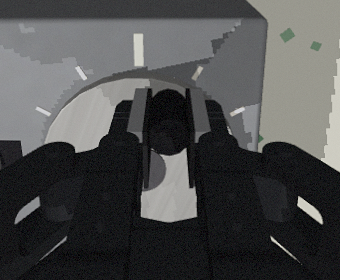

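```bash
cat >> h.py <<'E'
def circ(a,b,n=20,r=3.6,hold=1):
    "smooth sweep of the crank (deg cw from 12) in tool axes, cm: ramp, even pace, ramp, hold"
    w=np.ones(n-hold); w[[0,-1]]=.35; w[[1,-2]]=.75
    t=np.radians(a+(b-a)*np.r_[np.cumsum(w)/w.sum(),np.ones(hold)]);a=np.radians(a)
    print([[round(r*(np.cos(x)-np.cos(a)),2),round(r*(np.sin(x)-np.sin(a)),2),0,0,0,0] for x in t])
E
python3 -c "
from h import *
circ(21,81,10,hold=2)"
```

```text
[[np.float64(-0.08), np.float64(0.2), 0, 0, 0, 0], [np.float64(-0.3), np.float64(0.6), 0, 0, 0, 0], [np.float64(-0.66), np.float64(1.09), 0, 0, 0, 0], [np.float64(-1.1), np.float64(1.51), 0, 0, 0, 0], [np.float64(-1.6), np.float64(1.85), 0, 0, 0, 0], [np.float64(-2.15), np.float64(2.1), 0, 0, 0, 0], [np.float64(-2.59), np.float64(2.23), 0, 0, 0, 0], [np.float64(-2.8), np.float64(2.27), 0, 0, 0, 0], [np.float64(-2.8), np.float64(2.27), 0, 0, 0, 0], [np.float64(-2.8), np.float64(2.27), 0, 0, 0, 0]]
```

Emit:
move_arm(increments=[[-0.08,0.2,0,0,0,0],[-0.3,0.6,0,0,0,0],[-0.66,1.09,0,0,0,0],[-1.1,1.51,0,0,0,0],[-1.6,1.85,0,0,0,0],[-2.15,2.1,0,0,0,0],[-2.59,2.23,0,0,0,0],[-2.8,2.27,0,0,0,0],[-2.8,2.27,0,0,0,0],[-2.8,2.27,0,0,0,0]])

```text
clock: 5.4
eef_pos: [522.9, -154.1, 87.8]
tool_rot: [-3.141, -0.001, -0.205]
force: [0.7, 1.9, 6.7]
width: 14.2
```

```bash
sed -i 's/round(r\*(np.cos(x)-np.cos(a)),2),round(r\*(np.sin(x)-np.sin(a)),2)/round(float(r*(np.cos(x)-np.cos(a))),2),round(float(r*(np.sin(x)-np.sin(a))),2)/' h.py; python3 -c "
from h import *
s=ctrl.read_state();print(s['eef_pos'],s['force'],s['torque'],s['width'])
circ(81,261)"
```

```text
[ 522.87417089 -154.05644233   87.83880984] [0.71907081 1.91590565 6.71933456] [ 0.37999255 -0.00967522  0.07869127] 14.189421750884762
[[-0.23, 0.03, 0, 0, 0, 0], [-0.72, 0.04, 0, 0, 0, 0], [-1.37, -0.05, 0, 0, 0, 0], [-2.0, -0.25, 0, 0, 0, 0], [-2.57, -0.57, 0, 0, 0, 0], [-3.08, -0.98, 0, 0, 0, 0], [-3.51, -1.48, 0, 0, 0, 0], [-3.83, -2.05, 0, 0, 0, 0], [-4.05, -2.67, 0, 0, 0, 0], [-4.16, -3.32, 0, 0, 0, 0], [-4.14, -3.98, 0, 0, 0, 0], [-4.0, -4.62, 0, 0, 0, 0], [-3.75, -5.23, 0, 0, 0, 0], [-3.4, -5.78, 0, 0, 0, 0], [-2.95, -6.25, 0, 0, 0, 0], [-2.42, -6.64, 0, 0, 0, 0], [-1.82, -6.93, 0, 0, 0, 0], [-1.35, -7.07, 0, 0, 0, 0], [-1.13, -7.11, 0, 0, 0, 0], [-1.13, -7.11, 0, 0, 0, 0]]
```

Emit:
move_arm(increments=[[-0.23,0.03,0,0,0,0],[-0.72,0.04,0,0,0,0],[-1.37,-0.05,0,0,0,0],[-2.0,-0.25,0,0,0,0],[-2.57,-0.57,0,0,0,0],[-3.08,-0.98,0,0,0,0],[-3.51,-1.48,0,0,0,0],[-3.83,-2.05,0,0,0,0],[-4.05,-2.67,0,0,0,0],[-4.16,-3.32,0,0,0,0],[-4.14,-3.98,0,0,0,0],[-4.0,-4.62,0,0,0,0],[-3.75,-5.23,0,0,0,0],[-3.4,-5.78,0,0,0,0],[-2.95,-6.25,0,0,0,0],[-2.42,-6.64,0,0,0,0],[-1.82,-6.93,0,0,0,0],[-1.35,-7.07,0,0,0,0],[-1.13,-7.11,0,0,0,0],[-1.13,-7.11,0,0,0,0]])

```text
clock: 7.4
eef_pos: [523.2, -82.0, 87.7]
tool_rot: [3.141, 0.005, -0.206]
force: [-2.3, 0.3, 13.5]
width: 13.7
```

```bash
python3 - <<'E'
from h import *
s=ctrl.read_state();im=eyes.get_image("wrist");cv2.imwrite("pics/w4.png",im[:,:,::-1])
print(s['eef_pos'],s['force'],s['width'])
im=eyes.get_image("scene");cv2.imwrite("pics/s4.png",im[:,:,::-1])
# circle of radius 36 through three points -> least squares centre
from scipy.optimize import least_squares
P=np.array([[554.98,-137.79],[522.87,-154.06],s['eef_pos'][:2]])
f=least_squares(lambda c:np.hypot(*(P-c).T)-36,[523,-118]);print(f.x,f.fun)
g=least_squares(lambda c:np.hypot(*(P-c[:2]).T)-c[2],[523,-118,36]);print(g.x)
for c in(f.x,g.x[:2]):print(np.mod(-np.degrees(np.arctan2(*(P-c).T[::-1]))-11.74,360))
E
```

```text
[523.24307143 -82.03405274  87.66692446] [-2.28172779  0.29812024 13.48055148] 13.6851973243742
[ 524.86086117 -118.05827735] [0.00699103 0.056727   0.06053247]
[ 524.8039358  -118.05607735   36.05582552]
[ 21.48970625  81.42517862 255.68866676]
[ 21.44305916  81.33466428 255.77887814]
```

View pics/w4.png

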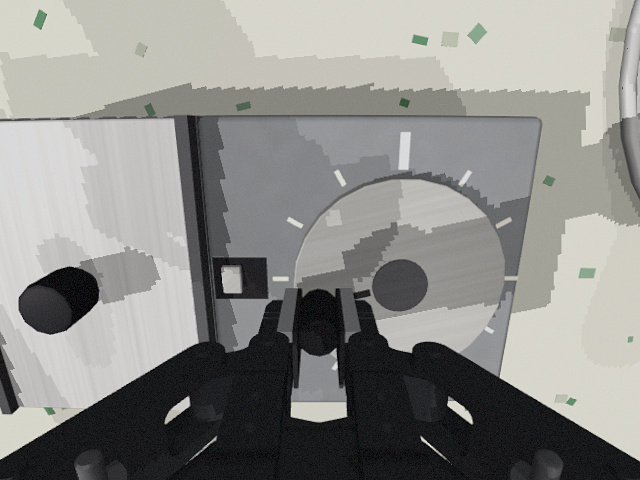

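```bash
python3 - <<'E'
from h import *
s=ctrl.read_state();print(s['clock'],s['eef_pos'],s['force'],np.abs(s['qd']).max())
circ(261,441)
E
```

```text
7.5 [523.30921897 -82.04012301  87.70375588] [-2.80606073 -0.2811082  14.04008205] 0.0039503786999997605
[[0.23, -0.03, 0, 0, 0, 0], [0.72, -0.04, 0, 0, 0, 0], [1.37, 0.05, 0, 0, 0, 0], [2.0, 0.25, 0, 0, 0, 0], [2.57, 0.57, 0, 0, 0, 0], [3.08, 0.98, 0, 0, 0, 0], [3.51, 1.48, 0, 0, 0, 0], [3.83, 2.05, 0, 0, 0, 0], [4.05, 2.67, 0, 0, 0, 0], [4.16, 3.32, 0, 0, 0, 0], [4.14, 3.98, 0, 0, 0, 0], [4.0, 4.62, 0, 0, 0, 0], [3.75, 5.23, 0, 0, 0, 0], [3.4, 5.78, 0, 0, 0, 0], [2.95, 6.25, 0, 0, 0, 0], [2.42, 6.64, 0, 0, 0, 0], [1.82, 6.93, 0, 0, 0, 0], [1.35, 7.07, 0, 0, 0, 0], [1.13, 7.11, 0, 0, 0, 0], [1.13, 7.11, 0, 0, 0, 0]]
```

Emit:
move_arm(increments=[[0.23,-0.03,0,0,0,0],[0.72,-0.04,0,0,0,0],[1.37,0.05,0,0,0,0],[2.0,0.25,0,0,0,0],[2.57,0.57,0,0,0,0],[3.08,0.98,0,0,0,0],[3.51,1.48,0,0,0,0],[3.83,2.05,0,0,0,0],[4.05,2.67,0,0,0,0],[4.16,3.32,0,0,0,0],[4.14,3.98,0,0,0,0],[4.0,4.62,0,0,0,0],[3.75,5.23,0,0,0,0],[3.4,5.78,0,0,0,0],[2.95,6.25,0,0,0,0],[2.42,6.64,0,0,0,0],[1.82,6.93,0,0,0,0],[1.35,7.07,0,0,0,0],[1.13,7.11,0,0,0,0],[1.13,7.11,0,0,0,0]])

```text
clock: 9.5
eef_pos: [523.1, -154.0, 87.8]
tool_rot: [-3.142, -0.002, -0.206]
force: [3.1, -0.5, 7.0]
width: 14.0
```

```bash
python3 - <<'E'
from h import *
s=ctrl.read_state();print(s['clock'],s['eef_pos'],s['force'])
P=s['eef_pos'][:2]-[524.86,-118.06];print(np.hypot(*P),np.mod(-np.degrees(np.arctan2(P[1],P[0]))-11.74,360))
E
```

```text
9.5 [ 523.05996844 -154.02145861   87.83587516] [ 3.08967005 -0.45868829  7.03927205]
36.00648023540858 81.12551803980459
```

Emit:
move_arm(increments=[[-0.23,0.03,0,0,0,0],[-0.72,0.04,0,0,0,0],[-1.37,-0.05,0,0,0,0],[-2.0,-0.25,0,0,0,0],[-2.57,-0.57,0,0,0,0],[-3.08,-0.98,0,0,0,0],[-3.51,-1.48,0,0,0,0],[-3.83,-2.05,0,0,0,0],[-4.05,-2.67,0,0,0,0],[-4.16,-3.32,0,0,0,0],[-4.14,-3.98,0,0,0,0],[-4.0,-4.62,0,0,0,0],[-3.75,-5.23,0,0,0,0],[-3.4,-5.78,0,0,0,0],[-2.95,-6.25,0,0,0,0],[-2.42,-6.64,0,0,0,0],[-1.82,-6.93,0,0,0,0],[-1.35,-7.07,0,0,0,0],[-1.13,-7.11,0,0,0,0],[-1.13,-7.11,0,0,0,0]])

```text
clock: 11.5
eef_pos: [523.3, -82.0, 87.7]
tool_rot: [3.141, 0.005, -0.206]
force: [-3.7, 0.2, 13.6]
width: 14.0
```

Emit:
move_arm(increments=[[0.23,-0.03,0,0,0,0],[0.72,-0.04,0,0,0,0],[1.37,0.05,0,0,0,0],[2.0,0.25,0,0,0,0],[2.57,0.57,0,0,0,0],[3.08,0.98,0,0,0,0],[3.51,1.48,0,0,0,0],[3.83,2.05,0,0,0,0],[4.05,2.67,0,0,0,0],[4.16,3.32,0,0,0,0],[4.14,3.98,0,0,0,0],[4.0,4.62,0,0,0,0],[3.75,5.23,0,0,0,0],[3.4,5.78,0,0,0,0],[2.95,6.25,0,0,0,0],[2.42,6.64,0,0,0,0],[1.82,6.93,0,0,0,0],[1.35,7.07,0,0,0,0],[1.13,7.11,0,0,0,0],[1.13,7.11,0,0,0,0]])

```text
clock: 13.5
eef_pos: [523.1, -154.0, 87.8]
tool_rot: [-3.142, -0.002, -0.206]
force: [2.8, -0.0, 6.9]
width: 14.0
```

```bash
python3 - <<'E'
from h import *
s=ctrl.read_state();print(s['clock'],s['eef_pos'],s['force'])
P=s['eef_pos'][:2]-[524.86,-118.06];print(np.hypot(*P),np.mod(-np.degrees(np.arctan2(P[1],P[0]))-11.74,360))
im=eyes.get_image("wrist");cv2.imwrite("pics/w5.png",im[:,:,::-1]);np.save("pics/w5.npy",np.r_[s["eef_pos"],s["tool_rot"]])
circ(801,834,8,hold=2)
E
```

```text
13.5 [ 523.08465421 -154.02049394   87.8448022 ] [ 2.84979843 -0.01284302  6.91053883]
36.00429108998165 81.0863599598939
[[-0.17, 0.02, 0, 0, 0, 0], [-0.54, 0.04, 0, 0, 0, 0], [-1.03, 0.01, 0, 0, 0, 0], [-1.52, -0.08, 0, 0, 0, 0], [-1.87, -0.2, 0, 0, 0, 0], [-2.03, -0.27, 0, 0, 0, 0], [-2.03, -0.27, 0, 0, 0, 0], [-2.03, -0.27, 0, 0, 0, 0]]
```

View pics/w5.png

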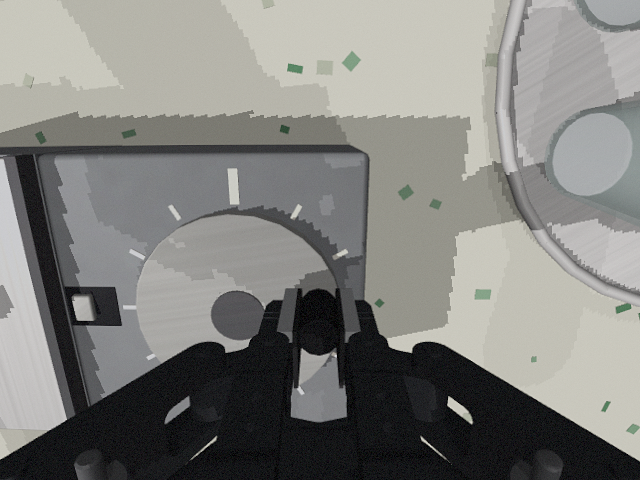

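```bash
python3 - <<'E'
from h import *
np.set_printoptions(precision=2,suppress=True)
v=np.load("pics/w5.npy");C=cam("wrist",{"eef_pos":v[:3],"tool_rot":v[3:]})
im=cv2.imread("pics/w5.png").min(2)
out=[]
for h,p in {0:(233,187),11:(174,212),10:(137,253),9:(129,307),1:(296,211),2:(341,253)}.items():
    x,y=p;m=np.zeros(im.shape,bool);m[max(0,y-22):y+22,x-14:x+14]=1
    ys,xs=np.nonzero(m&(im>170)); W=plane(C,[(xs.mean(),ys.mean())],75)[0]; out.append((h,len(xs),*W[:2]));print(out[-1])
o=np.array(out);W=o[1:,2:]
from scipy.optimize import least_squares
f=least_squares(lambda q:(np.c_[q[0]+52*np.cos(np.radians(q[2]-30*o[1:,0])),q[1]+52*np.sin(np.radians(q[2]-30*o[1:,0]))]-W).ravel(),[524,-117,-12])
print(f.x,np.abs(f.fun).max())
print("cap",plane(C,[(237.5,315)],83.5))
E
```

```text
(0, 322, np.float64(578.8086208040683), np.float64(-127.96280170718661))
(11, 68, np.float64(573.2539237326703), np.float64(-100.24768319689846))
(10, 110, np.float64(556.2281763283096), np.float64(-78.5625434349484))
(9, 75, np.float64(535.5772830004098), np.float64(-66.83045851544409))
(1, 64, np.float64(563.0780155017238), np.float64(-151.4572407501502))
(2, 38, np.float64(540.6812735745965), np.float64(-167.06565458791812))
[ 523.88 -117.57  -11.09] 1.8269845178983815
cap [[ 524.55 -116.82   83.5 ]]
```

Emit:
move_arm(increments=[[-0.17,0.02,0,0,0,0],[-0.54,0.04,0,0,0,0],[-1.03,0.01,0,0,0,0],[-1.52,-0.08,0,0,0,0],[-1.87,-0.2,0,0,0,0],[-2.03,-0.27,0,0,0,0],[-2.03,-0.27,0,0,0,0],[-2.03,-0.27,0,0,0,0]])

```text
clock: 14.35
eef_pos: [504.0, -147.5, 87.8]
tool_rot: [3.141, -0.002, -0.206]
force: [3.2, -1.2, 7.6]
width: 14.3
```

```bash
cat >> h.py <<'E'
def ang(c=(524.86,-118.06),yaw=-11.74):
    s=ctrl.read_state();P=s['eef_pos'][:2]-np.array(c);a=np.radians(yaw)
    fx,fy=s['force'][:2];f=(fx*np.cos(a)+fy*np.sin(a),fx*np.sin(a)-fy*np.cos(a))
    t=np.arctan2(P[1],P[0]);th=-t+a
    print(s['clock'],"eef",s['eef_pos'].round(2),"r %.2f th %.2f"%(np.hypot(*P),np.mod(np.degrees(th),360)),"F tool",np.round(f,1),"tangential(cw) %.1f"%(-f[0]*np.sin(th)+f[1]*np.cos(th)))
E
python3 -c "
from h import *
ang()"
```

```text
14.35 eef [ 503.97 -147.48   87.82] r 36.08 th 113.64 F tool [3.3 0.5] tangential(cw) -3.3
```

```bash
python3 -c "
from h import *
circ(114,120.2,7,hold=2)"
```

```text
[[-0.04, -0.02, 0, 0, 0, 0], [-0.12, -0.06, 0, 0, 0, 0], [-0.23, -0.11, 0, 0, 0, 0], [-0.31, -0.16, 0, 0, 0, 0], [-0.35, -0.18, 0, 0, 0, 0], [-0.35, -0.18, 0, 0, 0, 0], [-0.35, -0.18, 0, 0, 0, 0]]
```

Emit:
move_arm(increments=[[-0.04,-0.02,0,0,0,0],[-0.12,-0.06,0,0,0,0],[-0.23,-0.11,0,0,0,0],[-0.31,-0.16,0,0,0,0],[-0.35,-0.18,0,0,0,0],[-0.35,-0.18,0,0,0,0],[-0.35,-0.18,0,0,0,0]])

```text
clock: 15.05
eef_pos: [501.2, -145.3, 87.8]
tool_rot: [3.141, -0.003, -0.206]
force: [3.9, -0.6, 6.8]
width: 14.0
```

```bash
python3 -c "
from h import *
ang();circ(120.2,-60);circ(-60,-240)"
```

```text
15.05 eef [ 501.25 -145.33   87.85] r 36.07 th 119.15 F tool [ 3.9 -0.2] tangential(cw) -3.3
[[0.2, 0.11, 0, 0, 0, 0], [0.66, 0.3, 0, 0, 0, 0], [1.3, 0.45, 0, 0, 0, 0], [1.95, 0.49, 0, 0, 0, 0], [2.61, 0.4, 0, 0, 0, 0], [3.23, 0.2, 0, 0, 0, 0], [3.81, -0.12, 0, 0, 0, 0], [4.32, -0.53, 0, 0, 0, 0], [4.75, -1.03, 0, 0, 0, 0], [5.08, -1.6, 0, 0, 0, 0], [5.3, -2.22, 0, 0, 0, 0], [5.4, -2.87, 0, 0, 0, 0], [5.39, -3.52, 0, 0, 0, 0], [5.25, -4.17, 0, 0, 0, 0], [5.0, -4.77, 0, 0, 0, 0], [4.65, -5.33, 0, 0, 0, 0], [4.2, -5.81, 0, 0, 0, 0], [3.81, -6.11, 0, 0, 0, 0], [3.61, -6.23, 0, 0, 0, 0], [3.61, -6.23, 0, 0, 0, 0]]
[[-0.2, -0.11, 0, 0, 0, 0], [-0.66, -0.3, 0, 0, 0, 0], [-1.3, -0.45, 0, 0, 0, 0], [-1.95, -0.48, 0, 0, 0, 0], [-2.6, -0.39, 0, 0, 0, 0], [-3.23, -0.19, 0, 0, 0, 0], [-3.8, 0.13, 0, 0, 0, 0], [-4.31, 0.54, 0, 0, 0, 0], [-4.74, 1.04, 0, 0, 0, 0], [-5.07, 1.61, 0, 0, 0, 0], [-5.29, 2.23, 0, 0, 0, 0], [-5.39, 2.88, 0, 0, 0, 0], [-5.38, 3.53, 0, 0, 0, 0], [-5.24, 4.18, 0, 0, 0, 0], [-4.99, 4.78, 0, 0, 0, 0], [-4.64, 5.34, 0, 0, 0, 0], [-4.19, 5.81, 0, 0, 0, 0], [-3.8, 6.11, 0, 0, 0, 0], [-3.6, 6.24, 0, 0, 0, 0], [-3.6, 6.24, 0, 0, 0, 0]]
```

Emit:
move_arm(increments=[[0.2,0.11,0,0,0,0],[0.66,0.3,0,0,0,0],[1.3,0.45,0,0,0,0],[1.95,0.49,0,0,0,0],[2.61,0.4,0,0,0,0],[3.23,0.2,0,0,0,0],[3.81,-0.12,0,0,0,0],[4.32,-0.53,0,0,0,0],[4.75,-1.03,0,0,0,0],[5.08,-1.6,0,0,0,0],[5.3,-2.22,0,0,0,0],[5.4,-2.87,0,0,0,0],[5.39,-3.52,0,0,0,0],[5.25,-4.17,0,0,0,0],[5.0,-4.77,0,0,0,0],[4.65,-5.33,0,0,0,0],[4.2,-5.81,0,0,0,0],[3.81,-6.11,0,0,0,0],[3.61,-6.23,0,0,0,0],[3.61,-6.23,0,0,0,0]])

```text
clock: 17.05
eef_pos: [547.8, -90.4, 87.8]
tool_rot: [-3.141, 0.001, -0.205]
force: [1.3, 2.1, 8.6]
width: 13.9
```

Emit:
move_arm(increments=[[-0.2,-0.11,0,0,0,0],[-0.66,-0.3,0,0,0,0],[-1.3,-0.45,0,0,0,0],[-1.95,-0.48,0,0,0,0],[-2.6,-0.39,0,0,0,0],[-3.23,-0.19,0,0,0,0],[-3.8,0.13,0,0,0,0],[-4.31,0.54,0,0,0,0],[-4.74,1.04,0,0,0,0],[-5.07,1.61,0,0,0,0],[-5.29,2.23,0,0,0,0],[-5.39,2.88,0,0,0,0],[-5.38,3.53,0,0,0,0],[-5.24,4.18,0,0,0,0],[-4.99,4.78,0,0,0,0],[-4.64,5.34,0,0,0,0],[-4.19,5.81,0,0,0,0],[-3.8,6.11,0,0,0,0],[-3.6,6.24,0,0,0,0],[-3.6,6.24,0,0,0,0]])

```text
clock: 19.05
eef_pos: [499.3, -143.6, 87.7]
tool_rot: [-3.14, 0.002, -0.205]
force: [0.2, 2.2, 10.5]
width: 14.2
```

```bash
python3 -c "
from h import *
ang();circ(120,68,10,hold=2)"
```

```text
19.05 eef [ 499.32 -143.63   87.72] r 36.14 th 123.22 F tool [-0.3 -2.2] tangential(cw) 1.5
[[0.16, 0.09, 0, 0, 0, 0], [0.52, 0.25, 0, 0, 0, 0], [1.03, 0.4, 0, 0, 0, 0], [1.55, 0.47, 0, 0, 0, 0], [2.08, 0.47, 0, 0, 0, 0], [2.6, 0.39, 0, 0, 0, 0], [2.98, 0.28, 0, 0, 0, 0], [3.15, 0.22, 0, 0, 0, 0], [3.15, 0.22, 0, 0, 0, 0], [3.15, 0.22, 0, 0, 0, 0]]
```

Emit:
move_arm(increments=[[0.16,0.09,0,0,0,0],[0.52,0.25,0,0,0,0],[1.03,0.4,0,0,0,0],[1.55,0.47,0,0,0,0],[2.08,0.47,0,0,0,0],[2.6,0.39,0,0,0,0],[2.98,0.28,0,0,0,0],[3.15,0.22,0,0,0,0],[3.15,0.22,0,0,0,0],[3.15,0.22,0,0,0,0]])

```text
clock: 20.05
eef_pos: [528.7, -153.9, 87.7]
tool_rot: [3.141, 0.003, -0.206]
force: [-1.0, -2.1, 12.2]
width: 13.9
```

```bash
python3 -c "
from h import *
ang();circ(68,58.5,7,hold=2)"
```

```text
20.05 eef [ 528.7  -153.86   87.75] r 36.00 th 72.14 F tool [-0.6  2.2] tangential(cw) 1.3
[[0.06, -0.03, 0, 0, 0, 0], [0.19, -0.08, 0, 0, 0, 0], [0.35, -0.17, 0, 0, 0, 0], [0.48, -0.23, 0, 0, 0, 0], [0.53, -0.27, 0, 0, 0, 0], [0.53, -0.27, 0, 0, 0, 0], [0.53, -0.27, 0, 0, 0, 0]]
```

Emit:
move_arm(increments=[[0.06,-0.03,0,0,0,0],[0.19,-0.08,0,0,0,0],[0.35,-0.17,0,0,0,0],[0.48,-0.23,0,0,0,0],[0.53,-0.27,0,0,0,0],[0.53,-0.27,0,0,0,0],[0.53,-0.27,0,0,0,0]])

```text
clock: 20.75
eef_pos: [534.1, -152.8, 87.8]
tool_rot: [3.14, 0.004, -0.207]
force: [-2.7, -2.3, 11.9]
width: 13.4
```

```bash
python3 -c "
from h import *
ang();circ(58.5,56,4,hold=2)"
```

```text
20.75 eef [ 534.08 -152.81   87.75] r 35.95 th 63.41 F tool [-2.2  2.8] tangential(cw) 3.2
[[0.07, -0.04, 0, 0, 0, 0], [0.13, -0.08, 0, 0, 0, 0], [0.13, -0.08, 0, 0, 0, 0], [0.13, -0.08, 0, 0, 0, 0]]
```

Emit:
move_arm(increments=[[0.07,-0.04,0,0,0,0],[0.14,-0.08,0,0,0,0],[0.18,-0.1,0,0,0,0],[0.18,-0.1,0,0,0,0],[0.18,-0.1,0,0,0,0]])

```text
clock: 21.25
eef_pos: [536.3, -152.2, 87.8]
tool_rot: [3.14, 0.003, -0.207]
force: [-1.5, -1.5, 12.7]
width: 13.9
```

```bash
python3 -c "
from h import *
ang();im=eyes.get_image('wrist');cv2.imwrite('pics/w6.png',im[:,:,::-1])
circ(60,195,18,hold=2)"
```

```text
21.25 eef [ 536.3  -152.16   87.76] r 35.97 th 59.71 F tool [-1.2  1.8] tangential(cw) 1.9
[[-0.18, 0.1, 0, 0, 0, 0], [-0.6, 0.27, 0, 0, 0, 0], [-1.17, 0.43, 0, 0, 0, 0], [-1.77, 0.48, 0, 0, 0, 0], [-2.36, 0.44, 0, 0, 0, 0], [-2.94, 0.3, 0, 0, 0, 0], [-3.49, 0.06, 0, 0, 0, 0], [-3.99, -0.26, 0, 0, 0, 0], [-4.43, -0.66, 0, 0, 0, 0], [-4.8, -1.13, 0, 0, 0, 0], [-5.09, -1.65, 0, 0, 0, 0], [-5.29, -2.22, 0, 0, 0, 0], [-5.39, -2.81, 0, 0, 0, 0], [-5.39, -3.4, 0, 0, 0, 0], [-5.33, -3.85, 0, 0, 0, 0], [-5.28, -4.05, 0, 0, 0, 0], [-5.28, -4.05, 0, 0, 0, 0], [-5.28, -4.05, 0, 0, 0, 0]]
```

View pics/w6.png

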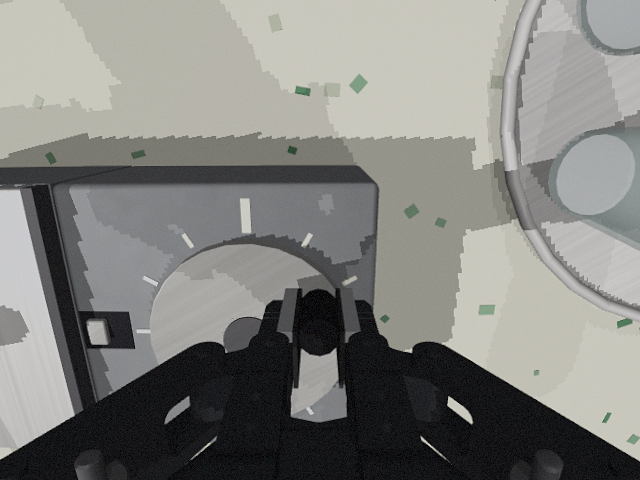

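Emit:
move_arm(increments=[[-0.18,0.1,0,0,0,0],[-0.6,0.27,0,0,0,0],[-1.17,0.43,0,0,0,0],[-1.77,0.48,0,0,0,0],[-2.36,0.44,0,0,0,0],[-2.94,0.3,0,0,0,0],[-3.49,0.06,0,0,0,0],[-3.99,-0.26,0,0,0,0],[-4.43,-0.66,0,0,0,0],[-4.8,-1.13,0,0,0,0],[-5.09,-1.65,0,0,0,0],[-5.29,-2.22,0,0,0,0],[-5.39,-2.81,0,0,0,0],[-5.39,-3.4,0,0,0,0],[-5.33,-3.85,0,0,0,0],[-5.28,-4.05,0,0,0,0],[-5.28,-4.05,0,0,0,0],[-5.28,-4.05,0,0,0,0]])

```text
clock: 23.1
eef_pos: [493.3, -100.6, 87.7]
tool_rot: [3.142, 0.003, -0.205]
force: [-0.5, 0.1, 12.3]
width: 13.7
```

```bash
python3 -c "
from h import *
ang()
for a in range(195,275,4):circ(a,a+4,3,hold=1)" | sed -n '1,4p;10p;15p'
```

```text
23.1 eef [ 493.31 -100.55   87.72] r 36.08 th 197.29 F tool [-0.5  0. ] tangential(cw) -0.2
[[0.03, -0.12, 0, 0, 0, 0], [0.07, -0.24, 0, 0, 0, 0], [0.07, -0.24, 0, 0, 0, 0]]
[[0.04, -0.12, 0, 0, 0, 0], [0.09, -0.23, 0, 0, 0, 0], [0.09, -0.23, 0, 0, 0, 0]]
[[0.05, -0.11, 0, 0, 0, 0], [0.11, -0.23, 0, 0, 0, 0], [0.11, -0.23, 0, 0, 0, 0]]
[[0.09, -0.08, 0, 0, 0, 0], [0.19, -0.16, 0, 0, 0, 0], [0.19, -0.16, 0, 0, 0, 0]]
[[0.12, -0.05, 0, 0, 0, 0], [0.23, -0.09, 0, 0, 0, 0], [0.23, -0.09, 0, 0, 0, 0]]
```

Emit:
move_arm(increments=[[0.04,-0.12,0,0,0,0],[0.1,-0.28,0,0,0,0],[0.15,-0.41,0,0,0,0],[0.17,-0.47,0,0,0,0],[0.17,-0.47,0,0,0,0]])

```text
clock: 23.6
eef_pos: [495.8, -96.7, 87.7]
tool_rot: [3.141, 0.003, -0.206]
force: [-1.9, -0.5, 11.9]
width: 14.1
```

```bash
python3 -c "
from h import *
ang()"
```

```text
23.6 eef [495.78 -96.72  87.7 ] r 36.07 th 204.54 F tool [-1.7  0.9] tangential(cw) -1.5
```

Emit:
move_arm(increments=[[0.04,-0.09,0,0,0,0],[0.09,-0.18,0,0,0,0],[0.11,-0.22,0,0,0,0],[0.11,-0.22,0,0,0,0]])

```text
clock: 24.0
eef_pos: [497.4, -94.6, 87.7]
tool_rot: [3.141, 0.003, -0.206]
force: [-0.4, 0.7, 12.1]
width: 14.1
```

```bash
python3 -c "
from h import *
ang()"
```

```text
24.0 eef [497.44 -94.61  87.73] r 36.08 th 208.79 F tool [-0.6 -0.6] tangential(cw) 0.2
```

Emit:
move_arm(increments=[[0.05,-0.09,0,0,0,0],[0.1,-0.17,0,0,0,0],[0.13,-0.21,0,0,0,0],[0.13,-0.21,0,0,0,0]])

```text
clock: 24.4
eef_pos: [499.0, -92.9, 87.7]
tool_rot: [3.141, 0.003, -0.206]
force: [-1.5, 0.1, 11.2]
width: 13.8
```

```bash
python3 -c "
from h import *
ang()"
```

```text
24.4 eef [498.95 -92.93  87.73] r 36.10 th 212.39 F tool [-1.5  0.2] tangential(cw) -0.9
```

At 214.5: (.57,-.82).

Emit:
move_arm(increments=[[0.06,-0.08,0,0,0,0],[0.11,-0.16,0,0,0,0],[0.14,-0.2,0,0,0,0],[0.14,-0.2,0,0,0,0]])

```text
clock: 24.8
eef_pos: [500.5, -91.4, 87.7]
tool_rot: [3.141, 0.003, -0.206]
force: [-1.6, -0.7, 12.3]
width: 14.0
```

```bash
python3 -c "
from h import *
ang()"
```

```text
24.8 eef [500.47 -91.44  87.69] r 36.11 th 215.76 F tool [-1.4  1. ] tangential(cw) -1.7
```

Emit:
move_arm(increments=[[0.06,-0.08,0,0,0,0],[0.12,-0.15,0,0,0,0],[0.15,-0.19,0,0,0,0],[0.15,-0.19,0,0,0,0]])

```text
clock: 25.2
eef_pos: [502.8, -89.5, 87.7]
tool_rot: [3.141, 0.003, -0.206]
force: [-1.0, 0.5, 11.7]
width: 14.2
```

```bash
python3 -c "
from h import *
ang()"
```

```text
25.2 eef [502.78 -89.54  87.72] r 36.07 th 220.52 F tool [-1.1 -0.3] tangential(cw) -0.5
```

Emit:
move_arm(increments=[[0.07,-0.07,0,0,0,0],[0.14,-0.15,0,0,0,0],[0.17,-0.18,0,0,0,0],[0.17,-0.18,0,0,0,0]])

```text
clock: 25.6
eef_pos: [504.7, -88.1, 87.7]
tool_rot: [3.141, 0.003, -0.206]
force: [-1.9, -0.4, 12.6]
width: 14.0
```

```bash
python3 -c "
from h import *
ang()"
```

```text
25.6 eef [504.75 -88.12  87.72] r 36.07 th 224.36 F tool [-1.8  0.8] tangential(cw) -1.8
```

Emit:
move_arm(increments=[[0.07,-0.07,0,0,0,0],[0.14,-0.14,0,0,0,0],[0.18,-0.17,0,0,0,0],[0.18,-0.17,0,0,0,0]])

```text
clock: 26.0
eef_pos: [506.5, -87.0, 87.7]
tool_rot: [3.141, 0.003, -0.206]
force: [-2.0, -0.4, 12.1]
width: 14.1
```

```bash
python3 -c "
from h import *
ang()"
```

```text
26.0 eef [506.5  -86.99  87.72] r 36.09 th 227.68 F tool [-1.9  0.8] tangential(cw) -1.9
```

Emit:
move_arm(increments=[[0.08,-0.06,0,0,0,0],[0.15,-0.12,0,0,0,0],[0.19,-0.16,0,0,0,0],[0.19,-0.16,0,0,0,0]])

```text
clock: 26.4
eef_pos: [508.9, -85.7, 87.7]
tool_rot: [3.141, 0.003, -0.206]
force: [-0.5, 0.4, 11.1]
width: 14.0
```

```bash
python3 -c "
from h import *
ang()"
```

```text
26.4 eef [508.89 -85.73  87.72] r 36.06 th 231.97 F tool [-0.5 -0.3] tangential(cw) -0.3
```

At 234: (.81,-.59).

Emit:
move_arm(increments=[[0.08,-0.06,0,0,0,0],[0.16,-0.12,0,0,0,0],[0.2,-0.15,0,0,0,0],[0.2,-0.15,0,0,0,0]])

```text
clock: 26.8
eef_pos: [511.9, -84.4, 87.7]
tool_rot: [-3.142, 0.002, -0.205]
force: [0.6, 1.1, 10.4]
width: 13.7
```

```bash
python3 -c "
from h import *
ang()"
```

```text
26.8 eef [511.92 -84.41  87.75] r 36.05 th 237.22 F tool [ 0.4 -1.2] tangential(cw) 1.0
```

Emit:
move_arm(increments=[[0.08,-0.05,0,0,0,0],[0.17,-0.1,0,0,0,0],[0.21,-0.12,0,0,0,0],[0.21,-0.12,0,0,0,0]])

```text
clock: 27.2
eef_pos: [514.6, -83.5, 87.8]
tool_rot: [-3.141, 0.001, -0.205]
force: [-0.0, 1.5, 9.6]
width: 14.1
```

```bash
python3 -c "
from h import *
ang()
im=eyes.get_image('wrist');cv2.imwrite('pics/w7.png',im[:,:,::-1])"
```

```text
27.2 eef [514.57 -83.52  87.77] r 36.04 th 241.68 F tool [-0.3 -1.4] tangential(cw) 0.4
```

Emit:
move_arm(increments=[[0.08,-0.04,0,0,0,0],[0.17,-0.08,0,0,0,0],[0.21,-0.11,0,0,0,0],[0.21,-0.11,0,0,0,0]])

```text
clock: 27.65
eef_pos: [515.9, -83.1, 87.7]
tool_rot: [3.141, 0.003, -0.206]
force: [-1.3, -0.2, 12.2]
width: 13.7
```

```bash
cat >> h.py <<'E'
def stud(im,st):
    C=cam("wrist",st); c=np.array([523.7,-117.3]);a=np.radians(-11.74); X=np.array([np.cos(a),np.sin(a)]);Y=np.array([-X[1],X[0]])
    # box y of brightest part of the recess: sample along box y at x=0 about the dial axis, y measured from the axis
    ys=np.arange(45,95,1.); P=np.array([[*(c+Y*y+X*x),78] for y in ys for x in(-3,0,3)]); p=proj(C,P).round().astype(int)
    g=im.min(2); v=np.array([g[q[1],q[0]] if 0<=q[0]<640 and 0<=q[1]<480 else 0 for q in p]).reshape(-1,3).mean(1)
    print("profile y from axis:",[(int(y),int(b)) for y,b in zip(ys,v)][8:40:1])
E
python3 - <<'E'
from h import *
ang()
s=ctrl.read_state();im=eyes.get_image('wrist');cv2.imwrite('pics/w8.png',im[:,:,::-1]);stud(im,s)
v=np.load("pics/w5.npy");stud(cv2.imread("pics/w5.png"),{"eef_pos":v[:3],"tool_rot":v[3:]})
E
```

```text
27.65 eef [515.92 -83.14  87.72] r 36.05 th 243.89 F tool [-1.3  0.5] tangential(cw) -1.4
profile y from axis: [(53, 145), (54, 146), (55, 145), (56, 138), (57, 130), (58, 95), (59, 31), (60, 23), (61, 28), (62, 63), (63, 153), (64, 159), (65, 163), (66, 162), (67, 163), (68, 164), (69, 165), (70, 174), (71, 62), (72, 35), (73, 35), (74, 40), (75, 36), (76, 18), (77, 21), (78, 26), (79, 23), (80, 24), (81, 22), (82, 75), (83, 58), (84, 26)]
profile y from axis: [(53, 134), (54, 139), (55, 138), (56, 137), (57, 21), (58, 40), (59, 35), (60, 38), (61, 39), (62, 36), (63, 35), (64, 38), (65, 41), (66, 29), (67, 25), (68, 51), (69, 89), (70, 154), (71, 168), (72, 171), (73, 174), (74, 174), (75, 174), (76, 176), (77, 183), (78, 43), (79, 21), (80, 30), (81, 68), (82, 41), (83, 22), (84, 26)]
```

Emit:
move_arm(increments=[[0.06,-0.03,0,0,0,0],[0.12,-0.05,0,0,0,0],[0.12,-0.05,0,0,0,0]])

```text
clock: 28.0
eef_pos: [517.2, -82.9, 87.7]
tool_rot: [3.141, 0.003, -0.206]
force: [-1.5, 0.8, 12.1]
width: 13.8
```

```bash
python3 - <<'E'
from h import *
ang()
s=ctrl.read_state();im=eyes.get_image('wrist');cv2.imwrite('pics/w9.png',im[200:400,:480,::-1]);stud(im,s)
stud(cv2.imread("pics/w7.png"),{"eef_pos":[514.57,-83.52,87.77],"tool_rot":[-3.141,.001,-.205]})
E
```

```text
28.0 eef [517.18 -82.86  87.72] r 36.03 th 245.95 F tool [-1.7 -0.4] tangential(cw) -1.3
profile y from axis: [(53, 135), (54, 137), (55, 137), (56, 129), (57, 131), (58, 117), (59, 27), (60, 21), (61, 25), (62, 65), (63, 153), (64, 160), (65, 161), (66, 169), (67, 169), (68, 168), (69, 172), (70, 175), (71, 56), (72, 34), (73, 34), (74, 38), (75, 29), (76, 35), (77, 28), (78, 20), (79, 27), (80, 19), (81, 18), (82, 78), (83, 62), (84, 21)]
profile y from axis: [(53, 135), (54, 134), (55, 135), (56, 129), (57, 130), (58, 110), (59, 28), (60, 25), (61, 22), (62, 66), (63, 145), (64, 161), (65, 162), (66, 162), (67, 163), (68, 164), (69, 167), (70, 173), (71, 57), (72, 33), (73, 40), (74, 41), (75, 34), (76, 30), (77, 23), (78, 18), (79, 22), (80, 23), (81, 15), (82, 74), (83, 53), (84, 25)]
```

View pics/w9.png

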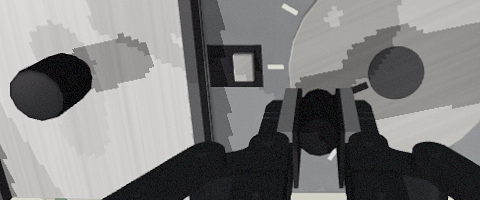

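```bash
python3 - <<'E'
from h import *
np.set_printoptions(precision=2,suppress=True)
full=np.zeros((480,640,3),np.uint8);full[200:400,:480]=cv2.imread("pics/w9.png")
crops=[]
for n,im,p,rot in [("w4",cv2.imread("pics/w4.png"),[523.24,-82.03,87.7],[3.141,.005,-.206]),("w7",cv2.imread("pics/w7.png"),[514.57,-83.52,87.77],[-3.141,.001,-.205]),("w8",cv2.imread("pics/w8.png"),[515.92,-83.14,87.72],[3.141,.003,-.206]),("w9",full,[517.18,-82.86,87.72],[3.141,.003,-.206])]:
    C=cam("wrist",{"eef_pos":p,"tool_rot":rot})
    g=im.max(2); cp=proj(C,[[523.9,-117.2,83]])[0].round().astype(int); x,y=cp
    m=np.zeros(g.shape,np.uint8); w=((g>40)&(g<80)).astype(np.uint8)
    m[y-40:y+40,x-40:x+40]=w[y-40:y+40,x-40:x+40]
    k,l,st,ce=cv2.connectedComponentsWithStats(cv2.morphologyEx(m,cv2.MORPH_OPEN,np.ones((7,7)))); i=1+st[1:,4].argmax()
    c0=ce[i]; st0=st[i]
    # stub: black pixels in annulus just outside the cap
    yy,xx=np.mgrid[:480,:640]; r=np.hypot(xx-c0[0],yy-c0[1]); R0=st0[2]/2
    s=(g<40)&(r>R0+2)&(r<R0+9)&(xx<c0[0])
    k2,l2,st2,ce2=cv2.connectedComponentsWithStats(s.astype(np.uint8))
    A=plane(C,[c0],84)[0]
    print(n,"cap",c0,st0,A)
    for j in range(1,k2):
        if st2[j,4]>10:
            d=plane(C,[ce2[j]],84)[0]-A; print("   stub",st2[j,4],ce2[j],np.mod(-np.degrees(np.arctan2(d[1],d[0]))-11.74,360))
    crops.append(cv2.resize(im[270:370,270:420],None,fx=2.6,fy=2.6))
cv2.imwrite("pics/cmp.png",np.vstack([np.hstack(crops[:2]),np.hstack(crops[2:])]))
E
```

```text
w4 cap [398.52 283.69] [ 373  260   54   51 2015] [ 525.4  -115.96   84.  ]
   stub 26 [366.69 293.12] 251.97013918597597
w7 cap [392.24 266.25] [ 366  241   55   53 2205] [ 525.15 -115.99   84.  ]
   stub 29 [362.21 282.34] 239.40254930468262
w8 cap [393.53 267.77] [ 367  244   56   52 2041] [ 525.69 -116.05   84.  ]
   stub 23 [363.22 284.26] 239.00751868968447
w9 cap [394.76 270.62] [ 368  247   56   49 2056] [ 525.57 -116.08   84.  ]
   stub 23 [364.35 285.52] 241.61664890744996
```

View pics/cmp.png

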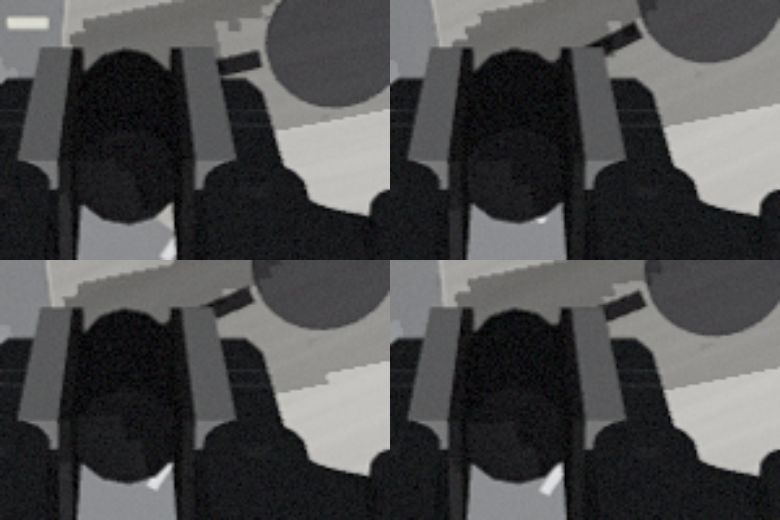

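Emit:
move_arm(increments=[[0.07,-0.03,0,0,0,0],[0.14,-0.06,0,0,0,0],[0.14,-0.06,0,0,0,0]])

```text
clock: 28.35
eef_pos: [517.9, -82.7, 87.7]
tool_rot: [3.141, 0.004, -0.206]
force: [-2.0, -0.3, 12.8]
width: 13.7
```

```bash
python3 - <<'E'
from h import *
ang()
s=ctrl.read_state();im=eyes.get_image('wrist');stud(im,s);ang()
E
```

```text
28.35 eef [517.93 -82.66  87.71] r 36.07 th 247.18 F tool [-1.9  0.7] tangential(cw) -2.0
profile y from axis: [(53, 145), (54, 145), (55, 145), (56, 136), (57, 130), (58, 120), (59, 26), (60, 19), (61, 31), (62, 55), (63, 147), (64, 160), (65, 161), (66, 169), (67, 169), (68, 169), (69, 172), (70, 176), (71, 76), (72, 37), (73, 42), (74, 40), (75, 34), (76, 29), (77, 28), (78, 25), (79, 26), (80, 27), (81, 18), (82, 76), (83, 56), (84, 22)]
28.4 eef [517.96 -82.68  87.7 ] r 36.05 th 247.22 F tool [-1.8  0.4] tangential(cw) -1.8
```

Emit:
move_arm(increments=[[0.07,-0.03,0,0,0,0],[0.14,-0.05,0,0,0,0],[0.14,-0.05,0,0,0,0]])

```text
clock: 28.7
eef_pos: [518.2, -82.6, 87.7]
tool_rot: [3.141, 0.007, -0.206]
force: [-4.4, -0.3, 15.7]
width: 14.1
```

```bash
python3 - <<'E'
from h import *
ang()
E
```

```text
28.7 eef [518.16 -82.61  87.66] r 36.08 th 247.55 F tool [-4.3  1.2] tangential(cw) -4.4
```

Emit:
move_arm(increments=[[-0.1,0.04,0,0,0,0],[-0.18,0.07,0,0,0,0],[-0.18,0.07,0,0,0,0]])

```text
clock: 29.0
eef_pos: [517.9, -82.7, 87.7]
tool_rot: [3.141, 0.003, -0.206]
force: [-2.2, 0.1, 12.2]
width: 13.8
```

```bash
python3 - <<'E'
from h import *
ang()
E
```

```text
29.0 eef [517.89 -82.7   87.71] r 36.04 th 247.11 F tool [-2.2  0.4] tangential(cw) -2.1
```

Emit:
move_arm(increments=[[0,0,0,0,0,0],[0,0,0,0,0,0],[0,0,0,0,0,0],[0,0,0,0,0,0],[0,0,0,0,0,0],[0,0,-0.5,0,0,0],[0,0,-1.5,0,0,0],[0,0,-3,0,0,0],[0,0,-4.5,0,0,0],[0,0,-6,0,0,0],[0,0,-7,0,0,0],[0,0,-7.5,0,0,0],[0,0,-7.5,0,0,0],[0,0,-7.5,0,0,0]], grip=0)

```text
clock: 30.4
eef_pos: [519.7, -82.9, 162.0]
tool_rot: [3.142, 0.001, -0.205]
force: [0.4, 0.1, -0.8]
width: 42.6
```

```bash
python3 - <<'E'
from h import *
ang()
s=ctrl.read_state();im=eyes.get_image('wrist');cv2.imwrite('pics/w10.png',im[:,:,::-1])
C=cam("wrist",s);print(s["tool_rot"])
# lid knob top outline: black blob around the predicted spot
for z in(87,107): print(z,proj(C,[[551.7,17.4,z]])[0])
m=(im.max(2)<45).astype(np.uint8);q=proj(C,[[551.7,17.4,107]])[0].round().astype(int)
n,l,st,ce=cv2.connectedComponentsWithStats(m);i=l[q[1],q[0]];print(st[i],ce[i])
k,l2,st2,ce2=cv2.connectedComponentsWithStats((im.max(2)<70).astype(np.uint8));print(st2[l2[q[1],q[0]]])
# unlocked bolt still in?
stud(im,s)
E
```

```text
30.4 eef [519.68 -82.93 162.04] r 35.51 th 249.88 F tool [ 0.4 -0.2] tangential(cw) 0.4
[ 3.14157828e+00  5.86917566e-04 -2.05446798e-01]
87 [148.86675421 233.20210546]
107 [133.43088596 243.0575572 ]
[ 116  217   47   43 1202] [142.0515807  237.53078203]
[ 115  217   48   43 1527]
profile y from axis: [(53, 139), (54, 140), (55, 141), (56, 137), (57, 125), (58, 100), (59, 54), (60, 25), (61, 14), (62, 44), (63, 145), (64, 157), (65, 158), (66, 157), (67, 157), (68, 156), (69, 158), (70, 163), (71, 90), (72, 26), (73, 32), (74, 33), (75, 33), (76, 23), (77, 22), (78, 11), (79, 15), (80, 22), (81, 19), (82, 38), (83, 50), (84, 39)]
```

Emit:
move_arm(increments=[[0.1,-0.8,0,0,0,0],[0.3,-2.4,0,0,0,0],[0.5,-4.2,0,0,0,0],[0.7,-6,0,0,0,0],[0.9,-7.8,0,0,0,0],[1.1,-9.2,0.3,0,0,0],[1.2,-10.1,0.9,0,0,0],[1.22,-10.32,1.8,0,0,0],[1.22,-10.32,2.9,0,0,0],[1.22,-10.32,4,0,0,0],[1.22,-10.32,5,0,0,0],[1.22,-10.32,5.9,0,0,0],[1.22,-10.32,6.6,0,0,0],[1.22,-10.32,7.1,0,0,0],[1.22,-10.32,7.4,0,0,0],[1.22,-10.32,7.4,0,0,0],[1.22,-10.32,7.4,0,0,0]])

```text
clock: 32.15
eef_pos: [553.2, 15.5, 88.6]
tool_rot: [-3.141, -0.001, -0.206]
force: [0.1, -0.0, 1.1]
width: 42.8
```

```bash
python3 - <<'E'
from h import *
ang()
s=ctrl.read_state();im=eyes.get_image('wrist');cv2.imwrite('pics/w11.png',im[200:,100:540,::-1])
g=im.max(2)
for y in(290,300,310,320,330,340): 
    d=np.diff((g[y,240:400]<50).astype(int)); print(y,[(int(i)+240,int(d[i])) for i in np.nonzero(d)[0]])
E
```

```text
32.15 eef [553.24  15.53  88.58] r 136.57 th 270.26 F tool [0.1 0. ] tangential(cw) 0.1
290 [(301, 1), (326, -1)]
300 [(257, 1), (266, -1), (290, 1), (335, -1), (369, 1), (378, -1)]
310 [(240, -1), (254, 1), (266, -1), (288, 1), (338, -1), (369, 1), (382, -1), (396, 1)]
320 [(250, 1), (267, -1), (286, 1), (340, -1), (369, 1), (385, -1)]
330 [(247, 1), (267, -1), (284, 1), (340, -1), (368, 1), (389, -1)]
340 [(246, 1), (265, -1), (288, 1), (337, -1), (370, 1), (390, -1), (397, 1)]
```

Emit:
move_arm(increments=[[0,-0.1,0,0,0,0],[0,-0.2,0,0,0,0],[0,-0.2,0,0,0,0],[0,-0.2,0,0,0,0],[0,-0.2,0,0,0,0],[0,-0.2,0,0,0,0],[0,-0.2,0,0,0,0]], grip=-1)

```text
clock: 32.9
eef_pos: [553.7, 17.5, 89.0]
tool_rot: [-3.141, -0.001, -0.205]
force: [-1.5, -0.4, 5.1]
width: 19.5
```

```bash
python3 - <<'E'
from h import *
ang()
E
```

```text
32.9 eef [553.7   17.47  88.96] r 138.56 th 270.27 F tool [-1.4  0.7] tangential(cw) -1.4
```

Gripped (19.5 mm, about 2 mm under the 22 mm as on the crank). A small test pull of 10 mm first, since the lid must not be forced if it is still locked.

Emit:
move_arm(increments=[[-0.1,0,0,0,0,0],[-0.25,0,0,0,0,0],[-0.4,0,0,0,0,0],[-0.4,0,0,0,0,0]])

```text
clock: 33.3
eef_pos: [550.3, 18.2, 88.9]
tool_rot: [-3.141, -0.002, -0.206]
force: [0.7, -0.4, 6.5]
width: 19.6
```

```bash
python3 - <<'E'
from h import *
ang()
E
```

```text
33.3 eef [550.26  18.17  88.93] r 138.58 th 268.82 F tool [0.7 0.2] tangential(cw) 0.7
```

Emit:
move_arm(increments=[[-0.1,0,0,0,0,0],[-0.3,0,0,0,0,0],[-0.7,0,0,0,0,0],[-1.1,0,0,0,0,0],[-1.5,0,0,0,0,0],[-1.9,0,0,0,0,0],[-2.3,0,0,0,0,0],[-2.7,0,0,0,0,0],[-3.1,0,0,0,0,0],[-3.5,0,0,0,0,0],[-3.9,0,0,0,0,0],[-4.3,0,0,0,0,0],[-4.6,0,0,0,0,0],[-4.9,0,0,0,0,0],[-5.1,0,0,0,0,0],[-5.3,0,0,0,0,0],[-5.4,0,0,0,0,0],[-5.5,0,0,0,0,0],[-5.5,0,0,0,0,0]])

```text
clock: 35.2
eef_pos: [496.5, 29.4, 88.9]
tool_rot: [-3.141, -0.002, -0.206]
force: [0.1, -0.8, 6.8]
width: 19.4
```

```bash
python3 - <<'E'
from h import *
ang();s=ctrl.read_state();d=s['eef_pos'][:2]-[553.7,17.47];print("slid",-(d[0]*.979-d[1]*.2035),d[0]*.2035+d[1]*.979)
E
```

```text
35.2 eef [496.49  29.36  88.89] r 150.12 th 247.37 F tool [0.3 0.7] tangential(cw) -0.0
slid 58.422466457819944 -0.005598801083230853
```

Emit:
move_arm(increments=[[-0.1,0,0,0,0,0],[-0.2,0,0,0,0,0],[-0.3,0,0,0,0,0],[-0.35,0,0,0,0,0],[-0.35,0,0,0,0,0],[-0.35,0,0,0,0,0]])

```text
clock: 35.8
eef_pos: [494.9, 29.7, 88.9]
tool_rot: [-3.141, -0.005, -0.206]
force: [5.1, -2.5, 3.5]
width: 19.7
```

```bash
python3 - <<'E'
from h import *
ang();s=ctrl.read_state();d=s['eef_pos'][:2]-[553.7,17.47];print("slid",-(d[0]*.979-d[1]*.2035),d[0]*.2035+d[1]*.979)
E
```

```text
35.8 eef [494.88  29.71  88.94] r 150.78 th 246.79 F tool [5.5 1.4] tangential(cw) 4.5
slid 60.07605457202041 0.014449867637601699
```

Emit:
move_arm(increments=[[0.1,0,0,0,0,0],[0.1,0,0,0,0,0],[0.1,0,0,0,0,0],[0.1,0,0,0,0,0],[0.1,0,0,0,0,0],[0.1,0,-0.5,0,0,0],[0.1,0,-1.5,0,0,0],[0.1,0,-3,0,0,0],[0.1,0,-5,0,0,0],[0.1,0,-7,0,0,0],[0.1,0,-9,0,0,0],[0.1,0,-10.5,0,0,0],[0.1,0,-11.5,0,0,0],[0.1,0,-12,0,0,0],[0.1,0,-12,0,0,0],[0.1,0,-12,0,0,0]], grip=0.1)

```text
clock: 37.4
eef_pos: [492.8, 30.0, 207.9]
tool_rot: [3.141, 0.001, -0.206]
force: [0.0, -0.2, -0.2]
width: 47.0
```

```bash
python3 - <<'E'
from h import *
ang();s=ctrl.read_state();C=cam("wrist",s);im=eyes.get_image("wrist");cv2.imwrite("pics/end.png",im[:,:,::-1])
g=im.max(2)
a=np.radians(-11.74);X=np.array([np.cos(a),np.sin(a)])
for sl in(0,57,60): print(sl,proj(C,[[*(np.array([552.4,17.5])-X*sl),107]])[0].round(1))
n,l,st,ce=cv2.connectedComponentsWithStats((g<50).astype(np.uint8))
for i in range(1,n):
    if st[i,4]>300: print(st[i],ce[i].round(1))
# before/after differences in the fixed views, away from arm
for n in("scene","side"):
    b=eyes.get_image(n)[:,:,::-1];cv2.imwrite(f"pics/{n}E.png",b);d=(cv2.absdiff(cv2.imread(f"pics/{n}0.png"),b).max(2)>45).astype(np.uint8)
    d=cv2.morphologyEx(d,cv2.MORPH_OPEN,np.ones((3,3)))
    k,ll,s2,c2=cv2.connectedComponentsWithStats(cv2.dilate(d,np.ones((7,7))));print(n,[s2[i].tolist() for i in range(1,k) if s2[i,4]>80])
E
```

```text
37.4 eef [492.77  30.02 207.89] r 151.52 th 246.03 F tool [0.  0.1] tangential(cw) -0.0
0 [320.5 146.1]
57 [320.3 232.5]
60 [320.3 236.8]
[ 242   37  148  203 3263] [284.   77.4]
[373  37  22 203 433] [385.2 125.2]
[396 131  35  28 658] [410.7 144.2]
[456 153  41  29 801] [475.4 167.3]
[303 216  31  35 829] [318.1 233.5]
[    0   292   640   188 59271] [318.5 418.7]
scene [[109, 0, 40, 43, 800], [303, 0, 27, 23, 475], [208, 10, 27, 43, 741], [152, 47, 20, 22, 359], [352, 49, 17, 16, 198], [179, 59, 15, 16, 199], [220, 60, 15, 28, 343], [315, 64, 10, 10, 99], [301, 69, 72, 120, 5144], [207, 75, 10, 10, 99], [323, 219, 68, 56, 2037], [0, 239, 116, 73, 4186], [296, 242, 15, 22, 301], [316, 253, 14, 11, 146], [284, 265, 16, 18, 262], [124, 338, 74, 49, 1356], [115, 350, 15, 16, 229], [0, 353, 121, 69, 5928]]
side [[273, 0, 332, 276, 26534], [539, 30, 12, 22, 237], [275, 147, 55, 106, 3697], [370, 182, 98, 41, 2176], [351, 227, 11, 9, 99], [556, 234, 10, 18, 177], [498, 241, 60, 53, 2295], [258, 242, 82, 60, 2438], [488, 294, 9, 9, 81], [540, 305, 10, 9, 90]]
```

```bash
python3 -c "
from h import *
print(ctrl.finish_job())"
```

```text
the job is handed in; nothing more can be done
None
```

The lockbox was dialed, the bolt dropped, and the lid is fully open. I handed the job in at about 37.5 s with nothing touching.

- **Dialing:** I led the crank clockwise past 4 twice and stopped at 119.2° (4 is 120°). Then I went counter-clockwise past 2 once and stopped at 59.7° (2 is 60°). The last clockwise turn was in roughly 4° steps, then finer ones.
- **Bolt:** The stud had moved about 7 mm towards the dial (8 expected), to about box y = −2 mm. I saw this at 242°, after a jump in the dial between 232° and 237°. The dial then turned on freely to about 247.5°, just past 8. There it stopped, with the highest tangential reading at the crank 4.4 N. I backed off at once.
- **Lid:** A short test pull moved it freely at 0.7 N. It then slid 60.1 mm to the end stop at about 5.5 N. I let go and raised the gripper about 120 mm.

**Last checks:**
- The wrist picture puts the lid knob 2–3 pixels (about 2 mm) short of where a full 60 mm would be. That is within the calibration error, and the arm measured 60.1 mm with contact at the stop.
- Comparing the fixed cameras before and after shows changes around the box and arm. It also shows patches over the tray and the right-hand side, which I put down to the arm's shadow having moved. I did not check each bystander, but the gripper never went near them.
- Gripper width read about 2 mm below true on both knobs.

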